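# Third hand at the gluing board

## Robot

A 6-joint arm with a two-finger parallel gripper is mounted at the origin on the work surface. World frame = base frame: x ahead of the robot, y to its left, z up, the work surface at z = 0. Lengths are in m, angles in rad, forces in N, time in s.
With the tool pointing down it reaches from about 0.3 to 0.775 m from the base axis. Payload 14.6 kg.
Tool frame: the origin (TCP) lies midway between the tips of the shut fingers; the grasp point (between the pads) lies 19 mm behind it; z points along the fingers, y is the line along which they close (so a half turn about z gives the same grasp; the last joint's range is limited). The gripper opens to 85 mm and grips with 20 to 120 N. Pads are 22 mm wide; open, the fingers measure 114 mm over their backs; the gripper's body (76 mm by 85 mm) begins 54 mm behind the grasp point. The pads swing forward as they close: fully open they stand 13 mm farther back than shut.
Start: joints at [-1.212, 0.3, 1.521, -0, 1.321, -0.067], TCP at [0.227, -0.501, 0.21] pointing down, gripper open.
Joint ranges: [-3.03, 3.03], [-0.79, 2.21], [0.23, 2.52], [-1.04, 4.18], [0, 3.07], [-2.55, 2.55]. Speed limits (rad/s): [2.22, 2.22, 2.57, 3.14, 3.14, 3.14].

## Interface

Orientations are given as a 3x3 rotation matrix whose columns are the frame's x, y, z axes.
In Python, from cell import r gives the robot as it stands. The module is installed in compiled form; this text tells all that it offers.
- The arm moves only by the tool play_rows, never from a script. Its argument "motion" is a list of rows, each an object with "linear": the shift along the world's x, y, z in cm, a list of three; "turn": the turn about the world's z in rad; "jaw": the closure in counts, from 0 (fully open) to 255 (shut). A call has 1 to 10 rows; each row is the pose to reach, as a shift and turn from the pose commanded when the call began; what a row does not reach only later rows make up. A row lasts 1/8 s, in which the tool goes at most 62.5 mm and 10.7 degrees, less where a joint would pass 70% of its speed; a pose out of reach is approached as far as the arm can. A call with a gripper value outside its range is refused whole. The fingers move at their own pace and stop on an object; "force" is the grip in N (left out, the last holds). Time passes only in rows, so rows that repeat a pose let the fingers close. It gives the time, the measured TCP pose, the force, the opening and the grip force at its end, in the units of the state.
- r.read_state(): the state, without advancing time (a new reading comes with each control period).
- r.read_camera(name): name is "scene" or "top" or "wrist"; returns a dict with "pixels" (400x640x3 uint8, red, green, blue), "range_z" (400x640 float32, m along the optical axis (not along the pixel's ray), 0 where there is no reading), "camera_matrix" (3x3 intrinsics, pixels), "extrinsics" (4x4, takes a point from world to camera coordinates); the wrist camera has in their place "hand_eye" (4x4, takes a point from camera to tool coordinates, whose origin is the TCP and whose axes are the flange's). Camera axes: x right, y up, looking along -z (the intrinsics and any distortion apply to the point x, -y, -z); pixel columns grow to the right and rows downward; lengths in m; the calibration is good to about 2 mm. The wrist camera is an equidistant fisheye: a pixel r from the principal point sees the ray r / f radians off the axis. A picture is of the moment at which its call begins: read the wrist's pose just before it.
- r.hand_in(): hands the job in; it is judged then, once.
Trained networks look in the newest picture that a camera, given by its name, has taken for a name from the list of things; names that differ only in an ending like _2 or _b are one class to them, and where a whole thing is asked for, a point or a joint stands for the part that bears it (a point fixed in the world has none). Each returns a list of dicts, best first, with "score" (0 to 1); they miss things now and then, are a little off and sometimes report something else, mostly with a low value. They report only what shows in the picture. A call takes as long as a camera call. They do not tell look-alikes from the thing itself.
- r.search_frame(name, camera): "centre" ([x, y, z] in m, in world coordinates, good to about 4 mm: the middle of the surface that is visible of it).
The state is a dict: "time": time; "joint_pos": joint angles; "qvel": joint speeds; "tau": joint torques, N m; "eef_pos": TCP position; "eef_rot": TCP orientation; "contact_force": force on the tool from outside, world axes, zero at the start; "torque": the same for the moment, N m; "opening": finger opening in m; "grasp_force": force on a finger pad.
Only numpy, scipy, OpenCV 4.12 (cv2) and the standard library are available. Lean on these libraries where they do the work, as an engineer would, in place of code of your own. Each camera call takes 0.05 s, during which the arm holds its last target. There are 200 camera calls.

## Task

Take the tall bench dog out of the rack and stand it upright in the empty hole of the sprung stop bar, all the way down, beside the one already standing there, so that the two make a fence. Then bring the wooden neck block, lying flat on the gluing board, square against both of them and push it steadily with about 10 N, so that the bar stays pushed back about 5 mm; the program finishes while still holding it like that, as a third hand for me to drive the screws. Do not ram the bar to the end of its travel, and leave the short dog, the plane and the jar where they are.

Things in the scene. Friction and masses are not known exactly. Their poses are not given: they have to be found in the camera images.
- board: Gluing board of pale wood fixed on the bench, 300 mm (its x) by 220 mm (its y), top face 40 mm above the bench. Origin: centre of the underside. Its +x is the pushing direction; the free flat area runs from x = -140 to +58 mm. Beyond that lies the stop bar, whose slot spans x = 58 to 129 mm.
- bar (a joint): Mid-brown wood stop bar in the board's slot, 46 (x) by 220 mm (y), top 39 mm above the bench, so the block passes over it. Slides along board +x on springs: metres, 0 at rest (bar centre at board x = 85 mm), 0.014 at the end stop; 2 N per mm, springs back. Carries both holes. Pushing the block takes up to 4 N more than the spring (rubbing).
- hole (a point): Centre of the mouth of the empty round hole in the bar's top, at bar y = +50 mm, 39 mm above the bench; 22 mm across with a 3 mm chamfer, 32 mm deep. Axes as the board's. It moves with the bar.
- post: The other tall bench dog, identical (20 mm across, 100 mm long), already standing loose in the bar's second hole at bar y = -50 mm (100 mm from the empty hole); 68 mm of it shows above the bar. Origin: centre of its foot.
- dog: Tall bench dog: loose plain aluminium rod, 20 mm across, 100 mm long, foot chamfered, 0.09 kg, standing in one of the rack's two holes (25 mm deep, so 75 mm stands out of the rack). Origin: centre of its foot; z along it, upwards. Seated in the bar it stands 68 mm above it, as tall as its twin.
- short_dog: Short bench dog, the same but 70 mm long, in the other hole of the rack (45 mm stands out). Not needed. Origin: centre of its foot.
- rack: Wooden rack fixed on the bench, 60 mm (x) by 150 mm (y), 40 mm high, with two holes 22 mm across and 25 mm deep at y = -45 and +45 mm; either dog may be in either. Origin: centre of the underside.
- block: Neck block of mid-brown wood, about 0.25 kg (0.2 to 0.35), lying flat on the board: base 50 mm (x) by 150 mm (y) by 24 mm high, with a centred upright tenon on it, 26 mm (x) by 60 mm (y), its top 50 mm above the block's underside. Its +x long side faces the bar. Origin: centre of the underside.
- plane: Small steel block plane, 160 by 50 mm, 50 mm high, standing on the bench. Leave alone. Origin: centre of its sole.
- jar: Amber glass jar with steel cap, 64 mm across, 80 mm high, on the bench. Leave alone. Origin: centre of its underside.
Mind the look-alikes: they are no part of the job. What is shaped like the post but pink, purple or red is not meant.

How it is judged:
On the way, in this order (a step that is already met when the one before it is completed fails the run):
1. the tall dog stands fully down and upright in the bar's hole (horizontal distance between dog and hole below 0.005 m and z of dog in the frame of hole below -0.027 m and angle between each of dog, post's own z axis and vertical below 0.12 rad), for 0.2 s.
2. the block is pressed against both dogs with the bar pushed back about 5 mm (value of joint bar between 0.0025 and 0.0085 m and contact force between block and dog above 1 N and contact force between block and post above 1 N and (contact force between block and the fingers above 3 N or contact force between block and the arm above 3 N) and angle between block's own z axis and vertical below 0.06 rad and angle between the x axis of block and the x axis of board, either way round below 0.08 rad and z of block in the frame of board between 0.036 and 0.046 m), for 0.5 s.
At the end, for the whole second after the job is handed in: The robot still pushes the block (over 3 N), flat (0.06 rad) and square (0.08 rad) on the board, against both dogs (over 1 N each), with the bar 2.5 to 8.5 mm back; the tall dog stands in the hole (27 mm deep or more, within 5 mm of centre, tilt under 0.12 rad) (all of step 1 and all of step 2); the arm keeps its last pose, push and grip.
It fails at once if the bar is rammed to the end of its travel (value of joint bar above 0.013 m).
It fails at once if the short dog is disturbed (over 20 mm) (distance of short_dog from where it was at the start of the episode above 0.02 m).
It fails at once if the plane is moved (over 20 mm) (distance of plane from where it was at the start of the episode above 0.02 m).
It fails at once if the jar is moved (over 20 mm) (distance of jar from where it was at the start of the episode above 0.02 m).
It also fails if it takes over 67 s, if anything falls off the work surface, if the arm or the gripper's body presses on something with over 40 N, if the wrist force passes 120 N, or if a joint passes its speed limit or range.

## Working session

There is one attempt and no reset: what is moved stays moved. The work goes in short steps, Python scripts to look and compute and a tool call to move; the robot and the scene stay as the last step left them, time stands still between calls to the robot, and variables do not carry over. Pictures are saved under pics/ and viewed, at most 10 in all, crops included, and the job is handed in when it is done.

Besides the shell and the picture viewer there is one more tool, called after ">>>" as name([rows], argument=value, ...), one row to a line, values as JSON. play_rows: Moves the arm, as the interface text tells. Its arguments: {"type":"object","properties":{"motion":{"type":"array","items":{"type":"object","properties":{"linear":{"type":"array","items":{"type":"number"}},"turn":{"type":"number"},"jaw":{"type":"number"}}}},"force":{"type":"number"}},"required":["motion"]}

```bash
mkdir -p pics; cat > h.py <<'E'
import numpy as np, cv2
from cell import r
def cam(n):
    c=r.read_camera(n); return c
def save(c,f,box=None,s=1):
    im=c["pixels"][...,::-1]
    if box: u0,v0,u1,v1=box; im=im[v0:v1,u0:u1]
    cv2.imwrite("pics/"+f,cv2.resize(im,None,fx=s,fy=s,interpolation=cv2.INTER_CUBIC))
def cloud(c):
    K=c["camera_matrix"];d=c["range_z"];T=np.linalg.inv(c["extrinsics"])
    v,u=np.mgrid[:400,:640]
    P=np.stack([(u-K[0,2])/K[0,0]*d,-(v-K[1,2])/K[1,1]*d,-d],-1)
    W=P@T[:3,:3].T+T[:3,3]; W[d==0]=np.nan
    return W
E
python3 - <<'E'
from h import *
for n in("top","scene"):
    c=cam(n); save(c,n+"0.png"); np.savez(n+"0.npz",**c)
    K=c["camera_matrix"];E=c["extrinsics"]
    for k in("board","bar","hole","post","dog","short_dog","rack","block","plane","jar"):
        for q in r.search_frame(k,n)[:4]:
            p=E[:3,:3]@q["centre"]+E[:3,3]
            print(n,k,np.round(q["centre"],3),round(q["score"],2),int(K[0,2]-K[0,0]*p[0]/p[2]),int(K[1,2]+K[1,1]*p[1]/p[2]))
print(r.read_state())
E
```

```text
top board [ 0.569 -0.143  0.036] 0.87 365 183
top bar [ 0.636 -0.139  0.04 ] 0.59 364 159
top hole [ 0.635 -0.14   0.037] 0.97 364 160
top post [ 0.738 -0.197  0.077] 0.67 388 121
top post [ 0.758 -0.278  0.071] 0.56 417 117
top post [ 0.634 -0.141  0.04 ] 0.43 365 160
top dog [0.57  0.318 0.04 ] 0.49 200 172
top dog [0.585 0.276 0.098] 0.4 211 162
top short_dog [0.567 0.356 0.08 ] 0.48 183 169
top rack [0.568 0.316 0.038] 0.58 201 173
top block [ 0.505 -0.135  0.064] 0.68 361 203
top plane [ 0.515 -0.43   0.031] 0.88 467 208
top jar [0.314 0.288 0.08 ] 0.87 197 263
scene board [ 0.613 -0.13   0.038] 0.81 278 226
scene bar [ 0.649 -0.135  0.038] 0.94 269 237
scene hole [ 0.646 -0.132  0.037] 0.6 271 236
scene post [ 0.764 -0.278  0.065] 0.8 185 252
scene post [ 0.748 -0.19   0.065] 0.72 225 258
scene post [ 0.624 -0.319  0.064] 0.69 202 201
scene post [ 0.646 -0.196  0.083] 0.54 243 216
scene dog [0.599 0.274 0.088] 0.54 460 258
scene short_dog [0.581 0.364 0.07 ] 0.63 504 268
scene rack [0.601 0.32  0.041] 0.66 477 277
scene rack [0.597 0.269 0.09 ] 0.18 458 256
scene block [ 0.521 
[... 168 characters left out ...]
-06,
        1.32068180e+00, -6.65926064e-02]), 'qvel': array([-0.0007027 ,  0.0003369 ,  0.00143072, -0.0009415 , -0.00035236,
       -0.00081602]), 'tau': array([-1.97355708e-03, -5.43367589e+01, -3.61989212e+01, -2.02965207e-04,
        6.06097437e-04,  9.23293953e-06]), 'eef_pos': array([ 0.22715701, -0.50088723,  0.21017715]), 'eef_rot': array([[ 9.10721985e-01,  4.13019935e-01, -2.63599448e-06],
       [ 4.13019935e-01, -9.10721985e-01, -2.57453781e-06],
       [-3.46399356e-06,  1.25596992e-06, -1.00000000e+00]]), 'contact_force': array([-0.03886447, -0.34066212, -0.01128039]), 'torque': array([ 0.02932655, -0.00149586, -0.05973757]), 'grasp_force': 0.0, 'opening': 0.0853676420658648}
```

View pics/top0.png

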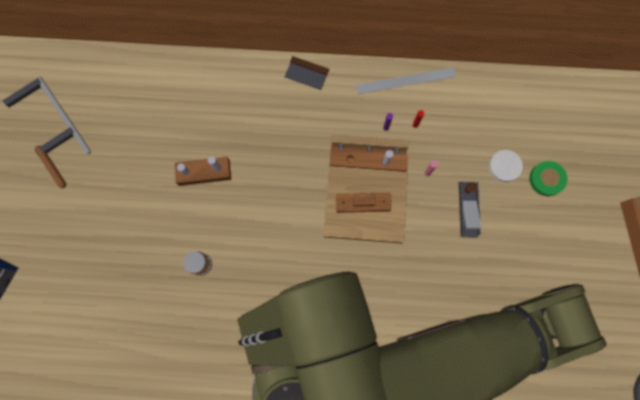

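View pics/scene0.png

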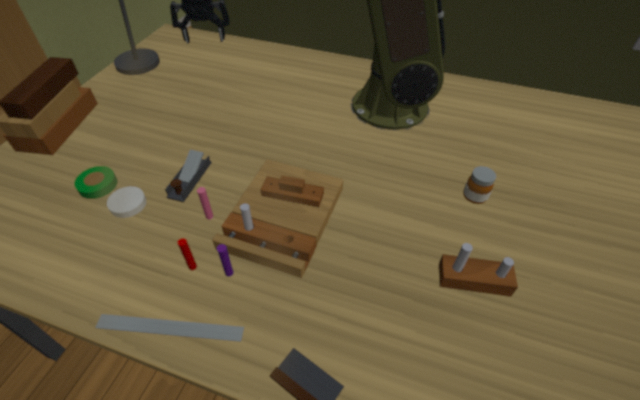

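Top view: the tall candidate is at (213,162) in the rack and the shorter rod at (182,169). The post is at (388,157) in the bar. Purple (388,121), red (418,117) and pink (432,168) are look-alikes. I'll confirm heights and colours with depth and one crop.

```bash
python3 - <<'E'
from h import *
t=dict(np.load("top0.npz")); s=dict(np.load("scene0.npz"))
a=cv2.resize(s["pixels"][150:310,180:340],(400,400),interpolation=2); b=cv2.resize(s["pixels"][220:300,430:530],(400,320),interpolation=2)
b=np.vstack([b,np.zeros((80,400,3),np.uint8)]); cv2.imwrite("pics/crop1.png",np.hstack([a,b])[...,::-1])
for n,c in(("top",t),("scene",s)):
    W=cloud(c); x,y,z=np.moveaxis(W,-1,0)
    def rep(nm,m):
        p=W[m]; print(n,nm,len(p),np.round(p.mean(0),4) if len(p) else "", np.round([p.min(0),p.max(0)],3).tolist() if len(p) else "")
    rep("talltop",(abs(x-.585)<.04)&(abs(y-.276)<.03)&(z>.105))
    rep("tallbody",(abs(x-.585)<.04)&(abs(y-.276)<.03)&(z>.05)&(z<.105))
    rep("shorttop",(abs(x-.57)<.04)&(abs(y-.358)<.03)&(z>.072))
    rep("posttop",(abs(x-.64)<.04)&(abs(y+.193)<.03)&(z>.098))
    rep("postbody",(abs(x-.64)<.04)&(abs(y+.193)<.03)&(z>.05)&(z<.1))
    def rect(nm,m):
        m=cv2.morphologyEx(m.astype(np.uint8),cv2.MORPH_OPEN,np.ones((2,2),np.uint8)).astype(bool)
        p=W[m][:,:2].astype(np.float32); (cx,cy),wh,ang=cv2.minAreaRect(p); print(n,nm,len(p),round(cx,4),round(cy,4),np.round(wh,3),round(ang,2),"z",round(float(np.nanmean(z[m])),4))
    rect("board",(x>.3)&(x<.72)&(abs(y+.14)<.15)&(abs(z-.039)<.008))
    rect("rack",(abs(x-.57)<.07)&(abs(y-.316)<.1)&(abs(z-.04)<.008))
    rect("block",(abs(x-.505)<.06)&(abs(y+.135)<.1)&(z>.053)&(z<.073))
    rect("tenon",(abs(x-.505)<.06)&(abs(y+.135)<.1)&(z>.08))
E
```

```text
top talltop 51 [0.5884 0.272  0.1134] [[0.578, 0.262, 0.105], [0.599, 0.282, 0.12]]
top tallbody 51 [0.5833 0.2679 0.0781] [[0.578, 0.263, 0.051], [0.594, 0.28, 0.105]]
top shorttop 50 [0.5712 0.3598 0.0825] [[0.562, 0.351, 0.072], [0.581, 0.371, 0.089]]
top posttop 46 [ 0.6363 -0.1993  0.1071] [[0.627, -0.208, 0.098], [0.647, -0.19, 0.113]]
top postbody 40 [ 0.6297 -0.1972  0.0772] [[0.627, -0.207, 0.051], [0.638, -0.19, 0.098]]
top board 6270 0.5682 -0.1538 [0.211 0.301] 86.18 z 0.039
top rack 959 0.5784 0.3196 [0.061 0.157] 11.58 z 0.0388
top block 779 0.5097 -0.1433 [0.052 0.153] 6.41 z 0.0629
top tenon 226 0.5098 -0.1435 [0.027 0.064] 9.28 z 0.0873
scene talltop 101 [0.591  0.2759 0.1144] [[0.578, 0.267, 0.105], [0.599, 0.286, 0.12]]
scene tallbody 168 [0.5955 0.275  0.0782] [[0.586, 0.267, 0.05], [0.6, 0.286, 0.105]]
scene shorttop 114 [0.5746 0.3638 0.0836] [[0.561, 0.355, 0.073], [0.582, 0.375, 0.089]]
scene posttop 73 [ 0.639  -0.1943  0.1067] [[0.629, -0.206, 0.099], [0.648, -0.185, 0.111]]
scene postbody 125 [ 0.6427 -0.1916  0.0761] [[0.631, -0.203, 0.051], [0.648, -0.185, 0.1]]
scene board 6486 0.5508 -0.1381 [0.07  0.395] 62.22 z 0.0407
scene rack 1630 0.5692 0.3302 [0.059 0.175] 17.88 z 0.0407
scene block 852 0.5089 -0.1333 [0.067 0.146] 10.02 z 0.0629
scene tenon 262 0.493 -0.1361 [0.066 0.056] 8.05 z 0.0876
```

View pics/crop1.png

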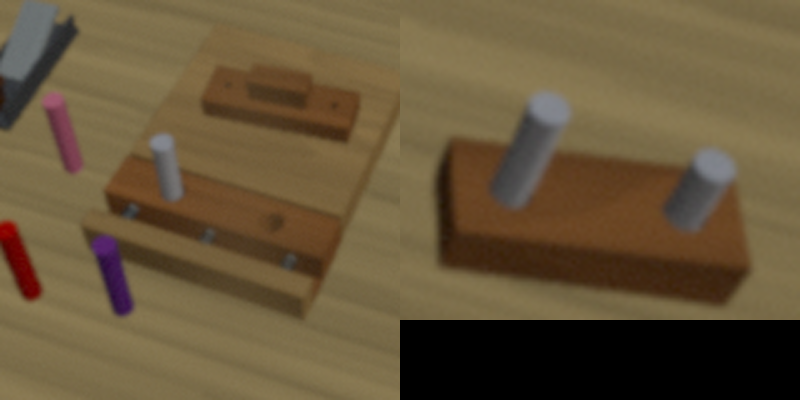

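The crop shows the tall aluminium dog at left in the rack (scene 462,258), with its top at z≈0.115. The short one is at right (505,268), top ≈0.085. The post in the bar is silver, and the empty hole sits at about (290,240). The red, purple and pink rods stand off the board. Next I'll move over the tall dog.

>>> play_rows([
  {"linear": [34,77,3],"turn": 1.08,"jaw": 0},
  {"linear": [34,77,3],"turn": 1.08,"jaw": 0},
  {"linear": [34,77,3],"turn": 1.08,"jaw": 0},
  {"linear": [34,77,3],"turn": 1.08,"jaw": 0},
  {"linear": [34,77,3],"turn": 1.08,"jaw": 0},
  {"linear": [34,77,3],"turn": 1.08,"jaw": 0},
  {"linear": [34,77,3],"turn": 1.08,"jaw": 0},
  {"linear": [34,77,3],"turn": 1.08,"jaw": 0},
  {"linear": [34,77,3],"turn": 1.08,"jaw": 0},
  {"linear": [34,77,3],"turn": 1.08,"jaw": 0},
])

```text
time: 2.35
eef_pos: [0.48, 0.0726, 0.2328]
eef_rot: [[0.065, 0.998, 0.001], [0.998, -0.065, -0.0], [0.0, 0.001, -1.0]]
contact_force: [0.9, -0.5, 0.5]
opening: 0.0855
grasp_force: 0.0
```

>>> play_rows([
  {"linear": [8,17.5,0.5],"jaw": 0},
  {"linear": [8,17.5,0.5],"jaw": 0},
  {"linear": [8,17.5,0.5],"jaw": 0},
  {"linear": [8,17.5,0.5],"jaw": 0},
  {"linear": [8,17.5,0.5],"jaw": 0},
  {"linear": [8,17.5,0.5],"jaw": 0},
])

```text
schema error: expected keys linear, turn, jaw
```

```bash
cat >> h.py <<'E'
def wcloud(c,st):
    K=c["camera_matrix"];d=c["range_z"];H=c["hand_eye"]
    v,u=np.mgrid[:400,:640]; a=(u-K[0,2])/K[0,0]; b=(v-K[1,2])/K[1,1]; th=np.hypot(a,b)+1e-9
    t=np.tan(np.minimum(th,1.5))/th
    P=np.stack([a*t*d,-b*t*d,-d],-1)
    P=P@H[:3,:3].T+H[:3,3]
    W=P@st["eef_rot"].T+st["eef_pos"]; W[d==0]=np.nan
    return W
E
python3 - <<'E'
from h import *
st=r.read_state(); c=cam("wrist"); save(c,"w1.png"); np.savez("w1.npz",pos=st["eef_pos"],rot=st["eef_rot"],**c)
print(np.round(st["eef_pos"],4),np.round(c["hand_eye"],3),c["camera_matrix"],r.search_frame("dog","wrist")[:3])
W=wcloud(c,st); x,y,z=np.moveaxis(W,-1,0)
for lo,hi in((.108,.125),(.05,.105),(.078,.09)):
  m=(abs(x-.59)<.1)&(abs(y-.3)<.12)&(z>lo)&(z<hi)
  n,L,S,C=cv2.connectedComponentsWithStats(m.astype(np.uint8))
  for i in range(1,n):
    if S[i,4]>30: p=W[L==i]; print(lo,S[i,4],C[i].round(),p.mean(0).round(4),p.min(0).round(4),p.max(0).round(4))
E
```

```text
[0.48   0.0726 0.2328] [[-0.001  0.955  0.298  0.076]
 [ 1.     0.001  0.001  0.   ]
 [ 0.001  0.298 -0.955 -0.165]
 [ 0.     0.     0.     1.   ]] [[309.70691629   0.         318.89052965]
 [  0.         309.70691629 198.10719059]
 [  0.           0.           1.        ]] []
0.05 39 [402.   1.] [0.5863 0.2663 0.0564] [0.5798 0.265  0.05  ] [0.5932 0.2684 0.0643]
```

View pics/w1.png

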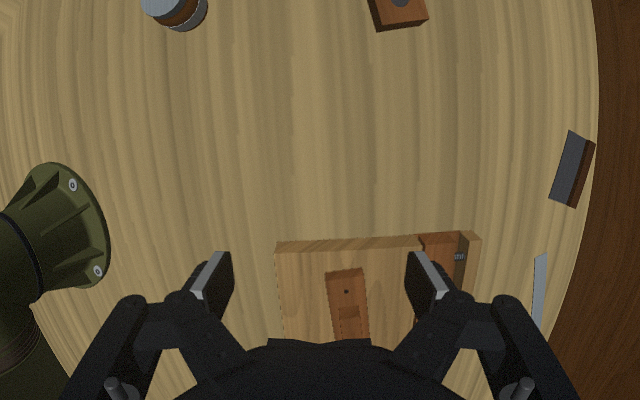

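The wrist view shows the jar (180,10), the rack corner (398,15), the board's end with the block (347,300), and the fingers at rows 250–330. Not yet over the rack, so I'll continue.

>>> play_rows([
  {"linear": [8,17.5,0.5],"turn": 0,"jaw": 0},
  {"linear": [8,17.5,0.5],"turn": 0,"jaw": 0},
  {"linear": [8,17.5,0.5],"turn": 0,"jaw": 0},
  {"linear": [8,17.5,0.5],"turn": 0,"jaw": 0},
  {"linear": [8,17.5,0.5],"turn": 0,"jaw": 0},
  {"linear": [8,17.5,0.5],"turn": 0,"jaw": 0},
])

```text
time: 3.2
eef_pos: [0.5594, 0.2442, 0.2379]
eef_rot: [[0.066, 0.998, 0.0], [0.998, -0.066, -0.0], [-0.0, 0.0, -1.0]]
contact_force: [-0.1, -1.0, 0.0]
opening: 0.0852
grasp_force: 0.0
```

```bash
python3 - <<'E'
from h import *
st=r.read_state(); c=cam("wrist"); save(c,"w2.png"); np.savez("w2.npz",pos=st["eef_pos"],rot=st["eef_rot"],**c)
print(np.round(st["eef_pos"],4),np.round(st["eef_rot"],3),r.search_frame("dog","wrist")[:3])
W=wcloud(c,st); x,y,z=np.moveaxis(W,-1,0)
for lo,hi in((.109,.125),(.05,.105),(.079,.09)):
  m=(abs(x-.59)<.05)&(abs(y-.3)<.12)&(z>lo)&(z<hi)
  n,L,S,C=cv2.connectedComponentsWithStats(m.astype(np.uint8))
  for i in range(1,n):
    if S[i,4]>30:
      p=W[L==i]; print(lo,S[i,4],C[i].round(),p.mean(0).round(4),p.min(0).round(4),p.max(0).round(4))
E
```

```text
[0.5594 0.2442 0.2379] [[ 0.066  0.998  0.   ]
 [ 0.998 -0.066 -0.   ]
 [-0.     0.    -1.   ]] [{'centre': [0.5867, 0.2795, 0.116], 'score': 0.63}]
0.109 349 [346. 151.] [0.587  0.2759 0.116 ] [0.5775 0.2663 0.1093] [0.5966 0.2851 0.118 ]
0.05 340 [322.  63.] [0.5708 0.3627 0.0832] [0.5615 0.3542 0.0511] [0.5801 0.3733 0.0881]
0.05 109 [340. 139.] [0.5839 0.2827 0.0813] [0.5773 0.2739 0.0505] [0.595  0.2857 0.1048]
0.079 295 [322.  62.] [0.5709 0.3637 0.0859] [0.5615 0.3543 0.081 ] [0.5798 0.3733 0.0881]
```

View pics/w2.png

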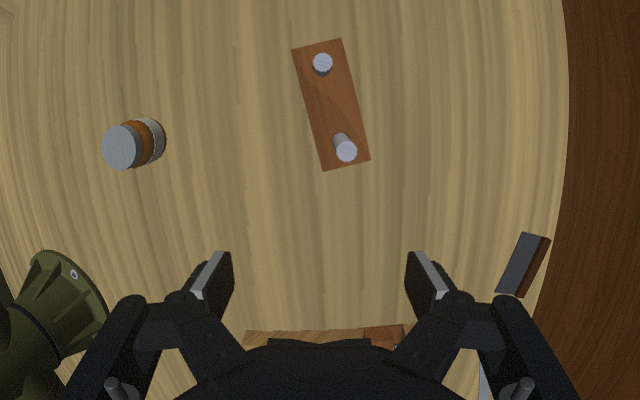

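The wrist view shows the tall dog's top at (346,151) and the short dog at (322,62). Next I'll centre on the tall dog, descend and grip.

>>> play_rows([
  {"linear": [2.8,3.15,-3],"turn": 0,"jaw": 0},
  {"linear": [2.8,3.15,-6],"turn": 0,"jaw": 0},
  {"linear": [2.8,3.15,-11],"turn": 0,"jaw": 0},
  {"linear": [2.8,3.15,-16.3],"turn": 0,"jaw": 0},
  {"linear": [2.8,3.15,-16.3],"turn": 0,"jaw": 0},
  {"linear": [2.8,3.15,-16.3],"turn": 0,"jaw": 255},
  {"linear": [2.8,3.15,-16.3],"turn": 0,"jaw": 255},
  {"linear": [2.8,3.15,-16.3],"turn": 0,"jaw": 255},
  {"linear": [2.8,3.15,-16.3],"turn": 0,"jaw": 255},
  {"linear": [2.8,3.15,-16.3],"turn": 0,"jaw": 255},
], force=40)

```text
time: 4.55
eef_pos: [0.5879, 0.2773, 0.0756]
eef_rot: [[0.065, 0.998, 0.002], [0.998, -0.065, 0.001], [0.001, 0.001, -1.0]]
contact_force: [-1.0, 0.1, 6.4]
opening: 0.018
grasp_force: 39.2
```

>>> play_rows([
  {"linear": [0,0,3],"turn": 0,"jaw": 255},
  {"linear": [0,0,6],"turn": 0,"jaw": 255},
  {"linear": [0,0,12],"turn": 0,"jaw": 255},
  {"linear": [3,-43,13],"turn": 0,"jaw": 255},
  {"linear": [3,-43,13],"turn": 0,"jaw": 255},
  {"linear": [3,-43,13],"turn": 0,"jaw": 255},
  {"linear": [3,-43,13],"turn": 0,"jaw": 255},
  {"linear": [3,-43,13],"turn": 0,"jaw": 255},
  {"linear": [3,-43,13],"turn": 0,"jaw": 255},
  {"linear": [3,-43,13],"turn": 0,"jaw": 255},
])

```text
time: 5.8
eef_pos: [0.6172, -0.1552, 0.2046]
eef_rot: [[0.065, 0.998, 0.0], [0.998, -0.065, -0.0], [-0.0, 0.0, -1.0]]
contact_force: [0.7, 1.0, -0.9]
opening: 0.0185
grasp_force: 39.5
```

>>> play_rows([
  {"linear": [0,-3,0],"turn": 0,"jaw": 255},
  {"linear": [0,-5,0],"turn": 0,"jaw": 255},
  {"linear": [0,-5,0],"turn": 0,"jaw": 255},
  {"linear": [0,-5,0],"turn": 0,"jaw": 255},
])

```text
time: 6.3
eef_pos: [0.6176, -0.2018, 0.2045]
eef_rot: [[0.064, 0.998, -0.0], [0.998, -0.064, 0.0], [0.0, -0.0, -1.0]]
contact_force: [-0.5, 0.2, -0.3]
opening: 0.0184
grasp_force: 39.5
```

```bash
python3 - <<'E'
from h import *
st=r.read_state(); c=cam("wrist"); save(c,"w3.png"); np.savez("w3.npz",pos=st["eef_pos"],rot=st["eef_rot"],**c)
print(np.round(st["eef_pos"],4),np.round(st["eef_rot"],3),st["contact_force"],st["opening"],r.search_frame("hole","wrist")[:3],r.search_frame("dog","wrist")[:3])
E
```

```text
[ 0.6176 -0.2018  0.2045] [[ 0.064  0.998 -0.   ]
 [ 0.998 -0.064  0.   ]
 [ 0.    -0.    -1.   ]] [-0.49636711  0.17090012 -0.29807249] 0.018416438373292855 [] [{'centre': [0.6193, -0.1983, 0.236], 'score': 0.63}, {'centre': [0.6352, -0.1269, 0.0421], 'score': 0.19}]
```

View pics/w3.png

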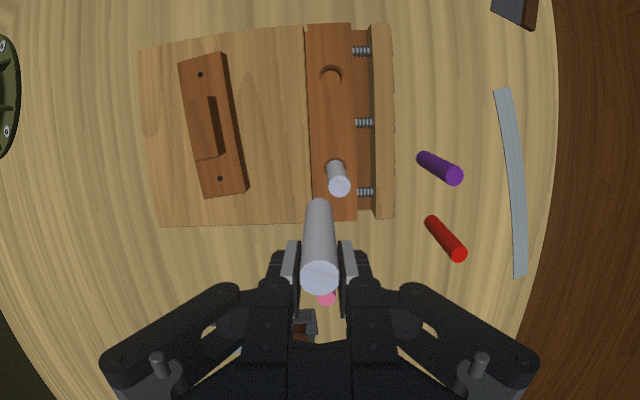

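The wrist view shows the empty hole at (331,75), the post's top at (339,186), the block at (213,125), yawed relative to the board, and the held dog at (320,245). The purple and red rods are off the board.

```bash
cat > m3.py <<'E'
from h import *
import sys
c=dict(np.load(sys.argv[1])); st=dict(eef_pos=c["pos"],eef_rot=c["rot"])
W=wcloud(c,st); x,y,z=np.moveaxis(W,-1,0); v,u=np.mgrid[:400,:640]
K=c["camera_matrix"];H=c["hand_eye"]
def ray(uv,zz):
    a=(np.asarray(uv,float)-K[:2,2])/K[0,0]; th=np.hypot(*a.T)[:,None]
    d=np.c_[a[:,:1]*np.sin(th)/th,-a[:,1:]*np.sin(th)/th,-np.cos(th)]
    d=d@H[:3,:3].T@st["eef_rot"].T; o=st["eef_rot"]@H[:3,3]+st["eef_pos"]
    return o+d*((zz-o[2])/d[:,2])[:,None]
def rep(n,m):
    p=W[m]; print(n,len(p),p.mean(0).round(4),p.min(0).round(4),p.max(0).round(4))
def rect(n,m,zz):
    uv=np.c_[u[m],v[m]]; p=ray(uv,zz)[:,:2].astype(np.float32); q=cv2.minAreaRect(p); print(n,len(p),np.round(q[0],4),np.round(q[1],4),round(q[2],2)); return q
E
cat > m3a.py <<'E'
from m3 import *
rep("posttop",(abs(x-.637)<.03)&(abs(y+.195)<.03)&(z>.101)&(z<.112)&(v>150)&(v<200))
rect("posttop",(abs(x-.637)<.03)&(abs(y+.195)<.03)&(z>.101)&(z<.112)&(v>150)&(v<200),.107)
hm=(abs(u-331)<16)&(abs(v-75)<16)&(z<.034)
rep("hole",hm); rect("hole",hm,.036)
print("hole px",ray([[331,75]],.039), "z around", np.nanmedian(z[90:110,320:345]))
rect("tenon",(abs(x-.51)<.06)&(abs(y+.14)<.1)&(z>.083)&(z<.1),.09)
rect("block",(abs(x-.51)<.06)&(abs(y+.14)<.1)&(z>.059)&(z<.069)&(u<260),.064)
# board/bar edges
e=(v>30)&(v<210)&(u>300)&(u<400)
g=cv2.cvtColor(c["pixels"],cv2.COLOR_RGB2GRAY)
zs=np.nan_to_num(z)
for name,rows,f in(("barfront",range(50,180,6),lambda rw:270+np.argmax(np.abs(np.diff(c["pixels"][rw,270:325,2].astype(int)))) ),):
    P=ray([[f(rw)+.5,rw] for rw in rows],.04)[:,:2]; 
    k=np.polyfit(P[:,1],P[:,0],1); res=P[:,0]-np.polyval(k,P[:,1]); ok=abs(res-np.median(res))<.002; k=np.polyfit(P[ok,1],P[ok,0],1); print(name,ok.sum(),k,"yaw deg",-np.degrees(np.arctan(k[0])))
# tool-held dog top
m=(abs(u-320)<22)&(v>255)&(v<300)&(z>.2); rep("heldtop",m)
m=(abs(u-320)<22)&(v>195)&(v<260)&(z>.1); rep("heldbody",m); 
for lo in np.arange(.14,.24,.02):
    q=m&(z>lo)&(z<lo+.02)
    if q.sum()>5: rep("held%.2f"%lo,q)
E
python3 m3a.py w3.npz
```

```text
posttop 422 [ 0.6356 -0.1963  0.1078] [ 0.6259 -0.2064  0.1012] [ 0.6454 -0.1867  0.1099]
posttop 422 [ 0.6357 -0.1965] [0.02   0.0194] 86.49
hole 318 [ 0.6384 -0.095   0.0108] [ 0.6279 -0.1063  0.0057] [ 0.6481 -0.0858  0.0338]
hole 318 [ 0.6377 -0.0973] [0.0206 0.0201] 86.87
hole px [[ 0.63724899 -0.09488921  0.039     ]] z around 0.04011307082056424
tenon 1680 [ 0.511  -0.1366] [0.0292 0.0605] 4.49
block 4528 [ 0.5105 -0.1366] [0.0521 0.1505] 4.85
barfront 22 [0.01719288 0.61164422] yaw deg -0.9849826036783437
heldtop 1606 [ 0.6184 -0.2018  0.2447] [ 0.6077 -0.2134  0.2304] [ 0.6283 -0.1907  0.2625]
heldbody 1975 [ 0.6183 -0.1953  0.2075] [ 0.6078 -0.2064  0.1066] [ 0.6369 -0.1895  0.2496]
held0.14 105 [ 0.618  -0.1958  0.1548] [ 0.6082 -0.202   0.1488] [ 0.6273 -0.1934  0.16  ]
held0.16 261 [ 0.6179 -0.1955  0.1702] [ 0.608  -0.2021  0.16  ] [ 0.6272 -0.1933  0.1799]
held0.18 335 [ 0.618  -0.1955  0.1906] [ 0.6082 -0.2014  0.18  ] [ 0.6272 -0.1929  0.1999]
held0.20 466 [ 0.6178 -0.1957  0.2105] [ 0.6078 -0.2024  0.2   ] [ 0.6272 -0.1926  0.22  ]
held0.22 674 [ 0.6185 -0.1951  0.2308] [ 0.6083 -0.2015  0.22  ] [ 0.6294 -0.1895  0.24  ]
```

>>> play_rows([
  {"linear": [1,5.5,0],"turn": 0,"jaw": 255},
  {"linear": [2,10.5,0],"turn": 0,"jaw": 255},
  {"linear": [2,10.5,-4],"turn": 0,"jaw": 255},
  {"linear": [2,10.5,-8],"turn": 0,"jaw": 255},
  {"linear": [2,10.5,-9.5],"turn": 0,"jaw": 255},
  {"linear": [2,10.5,-9.5],"turn": 0,"jaw": 255},
  {"linear": [2,10.5,-10.2],"turn": 0,"jaw": 255},
  {"linear": [2,10.5,-10.7],"turn": 0,"jaw": 255},
  {"linear": [2,10.5,-11.1],"turn": 0,"jaw": 255},
  {"linear": [2,10.5,-11.1],"turn": 0,"jaw": 255},
])

```text
time: 7.7
eef_pos: [0.6374, -0.0979, 0.0933]
eef_rot: [[0.065, 0.998, -0.0], [0.998, -0.065, 0.0], [0.0, -0.0, -1.0]]
contact_force: [-0.1, 1.0, -1.5]
opening: 0.0183
grasp_force: 39.4
```

>>> play_rows([
  {"linear": [0,0,-0.6],"turn": 0,"jaw": 255},
  {"linear": [0,0,-1.2],"turn": 0,"jaw": 255},
  {"linear": [0,0,-1.8],"turn": 0,"jaw": 255},
  {"linear": [0,0,-2.2],"turn": 0,"jaw": 255},
  {"linear": [0,0,-2.4],"turn": 0,"jaw": 255},
  {"linear": [0,0,-2.4],"turn": 0,"jaw": 255},
])

```text
time: 8.45
eef_pos: [0.6374, -0.098, 0.0692]
eef_rot: [[0.065, 0.998, -0.0], [0.998, -0.065, 0.0], [0.0, -0.0, -1.0]]
contact_force: [0.1, 2.3, -3.1]
opening: 0.0183
grasp_force: 39.4
```

>>> play_rows([
  {"linear": [0,0,0],"turn": 0,"jaw": 120},
  {"linear": [0,0,0],"turn": 0,"jaw": 60},
  {"linear": [0,0,0],"turn": 0,"jaw": 60},
  {"linear": [0,0,0],"turn": 0,"jaw": 60},
  {"linear": [0,0,3],"turn": 0,"jaw": 60},
  {"linear": [0,0,7],"turn": 0,"jaw": 60},
  {"linear": [0,-5,12],"turn": 0,"jaw": 0},
  {"linear": [-3,-10,13.5],"turn": 0,"jaw": 0},
  {"linear": [-3,-10,13.5],"turn": 0,"jaw": 0},
  {"linear": [-3,-10,13.5],"turn": 0,"jaw": 0},
])

```text
time: 9.7
eef_pos: [0.6074, -0.198, 0.2043]
eef_rot: [[0.066, 0.998, -0.0], [0.998, -0.066, 0.0], [0.0, -0.0, -1.0]]
contact_force: [0.7, 0.2, -0.5]
opening: 0.0853
grasp_force: 0.0
```

```bash
python3 - <<'E'
from h import *
st=r.read_state(); c=cam("wrist"); save(c,"w4.png"); np.savez("w4.npz",pos=st["eef_pos"],rot=st["eef_rot"],**c)
print(np.round(st["eef_pos"],4))
E
cat > m4.py <<'E'
from m3 import *
for n,yy in(("post",-.196),("dog",-.097)):
    m=(abs(x-.637)<.025)&(abs(y-yy)<.025)&(z>.1)&(z<.125); rep(n,m); rect(n,m,.107)
    m=(abs(x-.637)<.025)&(abs(y-yy)<.025)&(z>.045)&(z<.1); rep(n+"body",m)
rect("tenon",(abs(x-.51)<.06)&(abs(y+.14)<.1)&(z>.083)&(z<.1),.09)
rect("block",(abs(x-.51)<.06)&(abs(y+.14)<.1)&(z>.059)&(z<.069),.064)
E
python3 m4.py w4.npz
```

```text
[ 0.6074 -0.198   0.2043]
post 423 [ 0.6353 -0.1963  0.1076] [ 0.6256 -0.2069  0.1004] [ 0.6455 -0.187   0.11  ]
post 423 [ 0.6355 -0.1964] [0.0197 0.0214] 10.75
postbody 240 [ 0.6334 -0.1896  0.0743] [ 0.6251 -0.1971  0.0451] [ 0.6446 -0.1867  0.0998]
dog 435 [ 0.6377 -0.0982  0.108 ] [ 0.6285 -0.1076  0.1009] [ 0.6475 -0.088   0.1103]
dog 435 [ 0.6376 -0.0979] [0.0193 0.0194] 22.66
dogbody 91 [ 0.631  -0.1025  0.0767] [ 0.6275 -0.1075  0.0454] [ 0.6392 -0.0943  0.0999]
tenon 1714 [ 0.5111 -0.1365] [0.0287 0.0605] 4.81
block 4662 [ 0.5107 -0.1366] [0.052  0.1505] 4.89
```

View pics/w4.png

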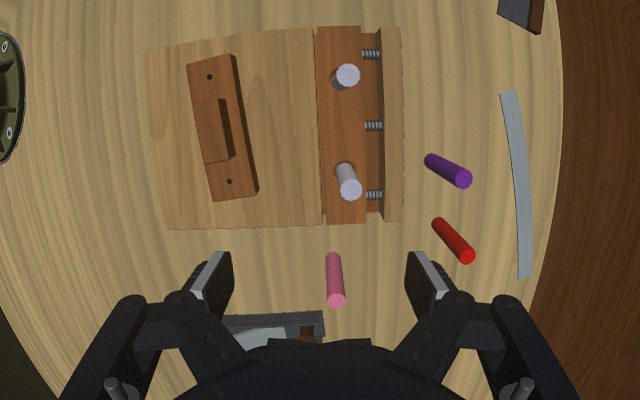

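The wrist view shows the tall dog seated at (347,75), level with the post at (349,187). The block at (222,125) is yawed about 6° from the fence. Next I'll grip the tenon.

>>> play_rows([
  {"linear": [-5,3,0],"turn": 0.1,"jaw": 0},
  {"linear": [-9.65,6.15,0],"turn": 0.151,"jaw": 0},
  {"linear": [-9.65,6.15,-5],"turn": 0.151,"jaw": 0},
  {"linear": [-9.65,6.15,-10],"turn": 0.151,"jaw": 0},
  {"linear": [-9.65,6.15,-13],"turn": 0.151,"jaw": 0},
  {"linear": [-9.65,6.15,-13.6],"turn": 0.151,"jaw": 0},
  {"linear": [-9.65,6.15,-13.6],"turn": 0.151,"jaw": 255},
  {"linear": [-9.65,6.15,-13.6],"turn": 0.151,"jaw": 255},
  {"linear": [-9.65,6.15,-13.6],"turn": 0.151,"jaw": 255},
  {"linear": [-9.65,6.15,-13.6],"turn": 0.151,"jaw": 255},
], force=25)

```text
time: 11.0
eef_pos: [0.5113, -0.1367, 0.0693]
eef_rot: [[-0.086, 0.996, 0.001], [0.996, 0.086, -0.0], [-0.001, 0.001, -1.0]]
contact_force: [-1.6, -0.5, 4.2]
opening: 0.0121
grasp_force: 1.8
```

>>> play_rows([
  {"linear": [0,0,0],"turn": 0,"jaw": 255},
  {"linear": [0,0,0],"turn": 0,"jaw": 255},
])

```text
time: 11.25
eef_pos: [0.5112, -0.1366, 0.069]
eef_rot: [[-0.086, 0.996, 0.001], [0.996, 0.086, -0.0], [-0.0, 0.001, -1.0]]
contact_force: [-1.0, 0.7, 6.6]
opening: -0.0002
grasp_force: 3.1
```

```bash
python3 - <<'E'
from h import *
st=r.read_state(); c=cam("wrist"); save(c,"w5.png"); np.savez("w5.npz",pos=st["eef_pos"],rot=st["eef_rot"],**c)
print(np.round(st["eef_pos"],4),st["opening"],st["grasp_force"],st["contact_force"])
E
python3 m4.py w5.npz
```

```text
[ 0.5112 -0.1366  0.069 ] -0.0002105091240852772 3.135388869595772 [-0.96070841  0.66702939  6.61281111]m3.py:12: RuntimeWarning: Mean of empty slice.
  p=W[m]; print(n,len(p),p.mean(0).round(4),p.min(0).round(4),p.max(0).round(4))
  ret = um.true_divide(
Traceback (most recent call last):
  File "m4.py", line 3, in <module>
    m=(abs(x-.637)<.025)&(abs(y-yy)<.025)&(z>.1)&(z<.125); rep(n,m); rect(n,m,.107)
                                                           ~~~^^^^^
  File "m3.py", line 12, in rep
    p=W[m]; print(n,len(p),p.mean(0).round(4),p.min(0).round(4),p.max(0).round(4))
                                              ~~~~~^^^
ValueError: zero-size array to reduction operation minimum which has no identity
```

View pics/w5.png

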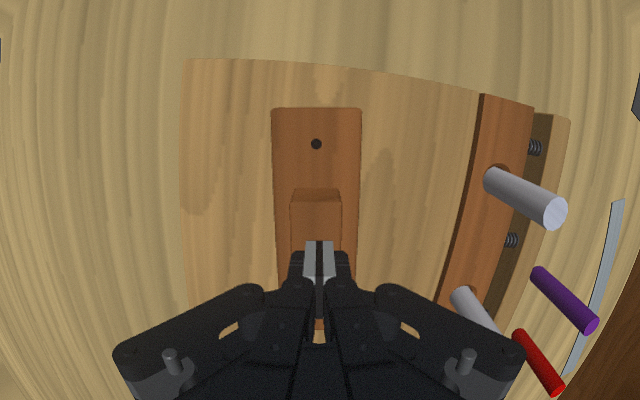

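The picture shows the fingers fully shut at (320,250) with nothing between the pads. The tenon's far end is at (316,200). I'll measure where the block is now.

```bash
cat > m5.py <<'E'
from m3 import *
for vv in (115,130,160,185,200,210,220,230,240,245,250,260):
    print(vv,[tuple(W[vv,uu].round(3)) for uu in (280,295,316,335,355)])
E
python3 m5.py w5.npz
python3 - <<'E'
from h import *
c=cam("scene"); np.savez("s5.npz",**c); W=cloud(c); x,y,z=np.moveaxis(W,-1,0)
im=cv2.resize(c["pixels"][140:270,200:360],None,fx=4,fy=4,interpolation=2); cv2.imwrite("pics/s5.png",im[...,::-1])
E
```

```text
115 [(np.float64(0.484), np.float64(-0.068), np.float64(0.065)), (np.float64(0.493), np.float64(-0.067), np.float64(0.064)), (np.float64(0.504), np.float64(-0.066), np.float64(0.065)), (np.float64(0.514), np.float64(-0.066), np.float64(0.065)), (np.float64(0.525), np.float64(-0.064), np.float64(0.066))]
130 [(np.float64(0.485), np.float64(-0.076), np.float64(0.064)), (np.float64(0.493), np.float64(-0.076), np.float64(0.065)), (np.float64(0.505), np.float64(-0.075), np.float64(0.066)), (np.float64(0.515), np.float64(-0.074), np.float64(0.066)), (np.float64(0.526), np.float64(-0.073), np.float64(0.065))]
160 [(np.float64(0.486), np.float64(-0.093), np.float64(0.064)), (np.float64(0.494), np.float64(-0.092), np.float64(0.065)), (np.float64(0.506), np.float64(-0.091), np.float64(0.065)), (np.float64(0.516), np.float64(-0.09), np.float64(0.065)), (np.float64(0.527), np.float64(-0.089), np.float64(0.066))]
185 [(np.float64(0.487), np.float64(-0.107), np.float64(0.065)), (np.float64(0.495), np.float64(-0.107), np.float64(0.065)), (np.float64(0.507), np.float64(-0.105), np.float64(0.066)), (
[... 1849 characters left out ...]
oat64(-0.13), np.float64(0.09)), (np.float64(0.534), np.float64(-0.142), np.float64(0.063))]
250 [(np.float64(0.489), np.float64(-0.148), np.float64(0.065)), (np.float64(0.499), np.float64(-0.131), np.float64(0.098)), (np.float64(0.509), np.float64(-0.125), np.float64(0.107)), (np.float64(0.519), np.float64(-0.128), np.float64(0.098)), (np.float64(0.534), np.float64(-0.144), np.float64(0.065))]
260 [(np.float64(0.489), np.float64(-0.155), np.float64(0.065)), (np.float64(0.5), np.float64(-0.131), np.float64(0.107)), (np.float64(0.509), np.float64(-0.125), np.float64(0.116)), (np.float64(0.518), np.float64(-0.128), np.float64(0.109)), (np.float64(0.535), np.float64(-0.152), np.float64(0.064))]
```

View pics/s5.png

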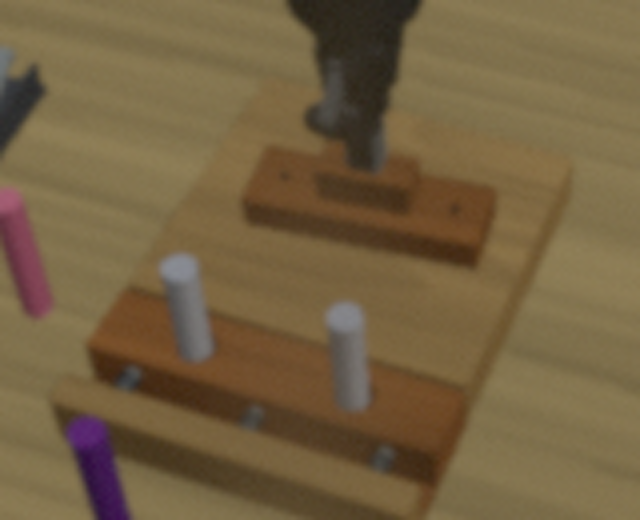

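The picture shows the shut fingertips resting on the tenon's top (pixel 365,165) and the block not moved. So the tips were higher than I assumed when the jaw was open. I'll lift and measure the real tip height.

>>> play_rows([
  {"linear": [0,0,2],"turn": 0,"jaw": 255},
  {"linear": [0,0,5],"turn": 0,"jaw": 255},
  {"linear": [0,0,5],"turn": 0,"jaw": 255},
  {"linear": [0,0,5],"turn": 0,"jaw": 255},
])

```text
time: 11.85
eef_pos: [0.5106, -0.1364, 0.1178]
eef_rot: [[-0.086, 0.996, -0.001], [0.996, 0.086, 0.0], [0.0, -0.001, -1.0]]
contact_force: [0.2, 0.7, -0.5]
opening: -0.0001
grasp_force: 0.0
```

```bash
cat > tip.py <<'E'
from h import *
import sys
def f(c,st):
    W=wcloud(c,st); P=(W-st["eef_pos"])@st["eef_rot"]
    m=(np.abs(P[...,0])<.03)&(np.abs(P[...,1])<.06)&(P[...,2]>-.06)&(P[...,2]<.03)
    p=P[m]; print(np.round(st["eef_pos"],4),round(float(st["opening"]),4),"n",len(p),"z pct",np.percentile(p[:,2],[50,90,97,99,100]).round(4))
    q=p[p[:,2]>np.percentile(p[:,2],90)]; print(q.min(0).round(4),q.max(0).round(4)); return P
st=r.read_state(); c=cam("wrist"); f(c,st); print(st["contact_force"],st["grasp_force"])
E
python3 tip.py
```

```text
[ 0.5106 -0.1364  0.1178] -0.0001 n 4599 z pct [0.0259 0.0274 0.0281 0.0287 0.0299]
[-0.0211 -0.0142  0.0274] [0.0299 0.0123 0.0299]
[ 0.23875765  0.7351042  -0.4574688 ] 0.0
```

>>> play_rows([
  {"linear": [0,0,0],"turn": 0,"jaw": 150},
  {"linear": [0,0,0],"turn": 0,"jaw": 150},
  {"linear": [0,0,0],"turn": 0,"jaw": 150},
  {"linear": [0,0,0],"turn": 0,"jaw": 150},
])

```text
time: 12.4
eef_pos: [0.5109, -0.1365, 0.1184]
eef_rot: [[-0.086, 0.996, -0.0], [0.996, 0.086, 0.0], [0.0, -0.0, -1.0]]
contact_force: [0.1, 0.1, -0.4]
opening: 0.0351
grasp_force: 0.0
```

```bash
python3 tip.py
```

```text
[ 0.5109 -0.1365  0.1184] 0.0351 n 5694 z pct [0.0265 0.028  0.0286 0.029  0.03  ]
[-0.0299 -0.0142  0.028 ] [0.0299 0.012  0.03  ]
[ 0.05182963  0.13928308 -0.40442698] 0.0
```

```bash
cat > tip2.py <<'E'
from h import *
st=r.read_state(); c=cam("wrist"); W=wcloud(c,st); P=(W-st["eef_pos"])@st["eef_rot"]
print(st["eef_pos"].round(4),round(float(st["opening"]),4))
x,y,z=np.moveaxis(P,-1,0)
for a,b in((-.05,-.016),(-.016,.016),(.016,.05)):
    m=(np.abs(x)<.03)&(y>a)&(y<b)&(z>-.08)&(z<.022)
    h,e=np.histogram(z[m],np.arange(-.08,.0251,.005)); print(a,h, P[m].min(0).round(3),P[m].max(0).round(3))
E
python3 tip2.py
```

```text
[ 0.5109 -0.1365  0.1184] 0.0348
-0.05 [1659  593  406  349  213  228  210  194  177  171   77   10    0    0
    0    0    0    0    0    0    0] [-0.012 -0.05  -0.08 ] [ 0.015 -0.017 -0.023]Traceback (most recent call last):
  File "tip2.py", line 7, in <module>
    h,e=np.histogram(z[m],np.arange(-.08,.0251,.005)); print(a,h, P[m].min(0).round(3),P[m].max(0).round(3))
                                                                  ~~~~~~~~^^^
    return umr_minimum(a, axis, None, out, keepdims, initial, where)
ValueError: zero-size array to reduction operation minimum which has no identity
```

>>> play_rows([
  {"linear": [0,0,4],"turn": 0,"jaw": 255},
  {"linear": [0,0,4],"turn": 0,"jaw": 255},
  {"linear": [0,0,4],"turn": 0,"jaw": 255},
  {"linear": [0,0,4],"turn": 0,"jaw": 255},
])

```text
time: 13.0
eef_pos: [0.5106, -0.1364, 0.1575]
eef_rot: [[-0.086, 0.996, -0.001], [0.996, 0.086, 0.0], [0.001, -0.001, -1.0]]
contact_force: [0.3, 0.3, -0.1]
opening: -0.0001
grasp_force: 0.0
```

```bash
python3 tip2.py
```

```text
[ 0.5106 -0.1364  0.1575] -0.0001
-0.05 [1264  400  158   13    0    0    0    0    0    0    0    0    0    0
    0    0    0    0    0    0    0] [-0.009 -0.039 -0.08 ] [ 0.015 -0.016 -0.063]
-0.016 [677 789 782 291 468 303 341 318 301 223 131   0   0   0   0   0   0   0
   0   0   0] [-0.012 -0.016 -0.08 ] [ 0.014  0.016 -0.026]
0.016 [1289  404  168   17    0    0    0    0    0    0    0    0    0    0
    0    0    0    0    0    0    0] [-0.009  0.016 -0.08 ] [ 0.014  0.04  -0.062]
```

By camera and by touch, the real tips sit about 21 mm behind the reported TCP. I'll account for that: TCP z 0.047 puts the tips just above the block's base.

>>> play_rows([
  {"linear": [0,0,0],"turn": 0,"jaw": 60},
  {"linear": [0,0,0],"turn": 0,"jaw": 60},
  {"linear": [0,0,-3],"turn": 0,"jaw": 60},
  {"linear": [0,0,-7],"turn": 0,"jaw": 60},
  {"linear": [0,0,-10],"turn": 0,"jaw": 60},
  {"linear": [0,0,-11],"turn": 0,"jaw": 60},
  {"linear": [0,0,-11],"turn": 0,"jaw": 255},
  {"linear": [0,0,-11],"turn": 0,"jaw": 255},
  {"linear": [0,0,-11],"turn": 0,"jaw": 255},
  {"linear": [0,0,-11],"turn": 0,"jaw": 255},
], force=30)

```text
time: 14.3
eef_pos: [0.5116, -0.1368, 0.0498]
eef_rot: [[-0.086, 0.996, 0.002], [0.996, 0.086, -0.001], [-0.001, 0.002, -1.0]]
contact_force: [-1.8, 0.3, 5.9]
opening: 0.0252
grasp_force: 31.6
```

>>> play_rows([
  {"linear": [0,0,0.15],"turn": 0,"jaw": 255},
  {"linear": [1,-0.5,0.15],"turn": -0.05,"jaw": 255},
  {"linear": [2,-1,0.15],"turn": -0.105,"jaw": 255},
  {"linear": [3.5,-1,0.15],"turn": -0.105,"jaw": 255},
  {"linear": [5,-1,0.15],"turn": -0.105,"jaw": 255},
  {"linear": [6.5,-1,0.15],"turn": -0.105,"jaw": 255},
  {"linear": [7.5,-1,0.15],"turn": -0.105,"jaw": 255},
  {"linear": [8,-1,0.15],"turn": -0.105,"jaw": 255},
  {"linear": [8,-1,0.15],"turn": -0.105,"jaw": 255},
])

```text
time: 15.42
eef_pos: [0.591, -0.1465, 0.0499]
eef_rot: [[0.019, 1.0, 0.0], [1.0, -0.019, 0.0], [0.0, 0.0, -1.0]]
contact_force: [0.3, 0.2, -2.0]
opening: 0.0254
grasp_force: 30.4
```

```bash
cat > m6.py <<'E'
from h import *
st=r.read_state(); c=cam("wrist"); np.savez("w6.npz",pos=st["eef_pos"],rot=st["eef_rot"],**c); save(c,"w6.png")
print(st["time"],st["eef_pos"].round(4),st["contact_force"].round(2))
import sys; sys.argv=["","w6.npz"]
from m3 import *
b=(abs(x-st["eef_pos"][0])<.08)&(abs(y+.147)<.1)&(z>.055)&(z<.071)
P=W[b]; 
A=np.c_[P[:,:2]-P[:,:2].mean(0),np.ones(len(P))]; k,_,_,_=np.linalg.lstsq(A,P[:,2],rcond=None); print("plane",k.round(4),len(P))
n,L,S,C=cv2.connectedComponentsWithStats(b.astype(np.uint8))
for i in range(1,n):
    if S[i,4]>300: rect("blk",L==i,.064)
# front edge of visible base
for yy in np.arange(-.22,-.07,.0125):
    q=b&(abs(y-yy)<.004)
    if q.sum()>10: print(round(yy,4),"x",x[q].min().round(4),x[q].max().round(4),q.sum())
for n_,yy in(("post",-.196),("dog",-.098)):
    m=(abs(x-.637)<.025)&(abs(y-yy)<.025)&(z>.1)&(z<.125)
    if m.sum()>20: rep(n_,m)
E
python3 m6.py
```

```text
15.425 [ 0.591  -0.1465  0.0499] [ 0.29  0.15 -2.04]
plane [-0.0073 -0.0007  0.065 ] 12607
blk 10869 [ 0.5918 -0.1089] [0.0748 0.0501] 88.74
blk 301 [ 0.6317 -0.0939] [0.0197 0.0112] 57.57
blk 1437 [ 0.5892 -0.1979] [0.0454 0.0369] 2.97
-0.2075 x 0.5674 0.6122 619
-0.195 x 0.5684 0.6119 256
-0.1825 x 0.5735 0.6066 41
-0.145 x 0.5667 0.6159 91
-0.1325 x 0.5661 0.616 493
-0.12 x 0.5665 0.6167 865
-0.1075 x 0.5669 0.6295 1537
-0.095 x 0.567 0.6306 1745
-0.0825 x 0.5671 0.6176 1660
post 258 [ 0.6378 -0.1904  0.1066] [ 0.6319 -0.1993  0.1001] [ 0.6454 -0.1861  0.1098]
dog 2241 [ 0.6361 -0.0967  0.1074] [ 0.627  -0.1077  0.1   ] [ 0.6479 -0.0873  0.11  ]
```

Block is square (−1.26° against the fence's −1.25°) and flat, with about 9 mm to go. I'll advance slowly, gripping harder, and watch force and torque.

>>> play_rows([
  {"linear": [0,-0.05,-0.1],"turn": 0,"jaw": 255},
  {"linear": [0.4,-0.05,-0.15],"turn": 0,"jaw": 255},
  {"linear": [0.8,-0.05,-0.15],"turn": 0,"jaw": 255},
  {"linear": [1.0,-0.05,-0.15],"turn": 0,"jaw": 255},
  {"linear": [1.2,-0.05,-0.15],"turn": 0,"jaw": 255},
  {"linear": [1.2,-0.05,-0.15],"turn": 0,"jaw": 255},
], force=60)

```text
time: 16.23
eef_pos: [0.6026, -0.1474, 0.0499]
eef_rot: [[0.019, 1.0, -0.0], [1.0, -0.019, -0.001], [-0.001, -0.0, -1.0]]
contact_force: [-9.9, 1.3, 13.2]
opening: 0.0246
grasp_force: 61.5
```

```bash
sed -i 's/st\["contact_force"\].round(2))/st["contact_force"].round(2),st["torque"].round(3))/' m6.py; python3 m6.py
```

```text
16.225 [ 0.6026 -0.1474  0.0499] [-9.87  1.3  13.22] [ 0.003  1.844 -0.033]
plane [-0.0067 -0.001   0.065 ] 12535
blk 11153 [ 0.6105 -0.11  ] [0.0748 0.0646] 88.86
blk 1382 [ 0.6017 -0.1994] [0.0358 0.0439] 88.88
-0.2075 x 0.5795 0.6231 612
-0.195 x 0.5806 0.6228 167
-0.1825 x 0.5854 0.6176 20
-0.145 x 0.578 0.6275 137
-0.1325 x 0.5779 0.6276 490
-0.12 x 0.5783 0.6283 970
-0.1075 x 0.5784 0.6309 1520
-0.095 x 0.5787 0.6319 1717
-0.0825 x 0.5788 0.6287 1656
post 31 [ 0.6453 -0.1908  0.1039] [ 0.6437 -0.1929  0.1   ] [ 0.6467 -0.1883  0.1071]
dog 2344 [ 0.6394 -0.0968  0.1076] [ 0.6303 -0.1075  0.1   ] [ 0.6508 -0.0874  0.1101]
```

>>> play_rows([
  {"linear": [0,0,0.1],"turn": 0,"jaw": 255},
  {"linear": [0.15,0,0.1],"turn": 0,"jaw": 255},
  {"linear": [0.3,0,0.1],"turn": 0,"jaw": 255},
  {"linear": [0.3,0,0.1],"turn": 0,"jaw": 255},
])

```text
time: 16.77
eef_pos: [0.6053, -0.1472, 0.05]
eef_rot: [[0.019, 1.0, -0.001], [1.0, -0.019, -0.0], [-0.0, -0.001, -1.0]]
contact_force: [-9.9, -0.2, 8.1]
opening: 0.0246
grasp_force: 60.8
```

```bash
python3 m6.py
```

```text
16.775 [ 0.6053 -0.1472  0.05  ] [-9.88 -0.21  8.15] [-0.129  1.762  0.038]
plane [-0.0076 -0.0005  0.0651] 12548
blk 11172 [ 0.6138 -0.1098] [0.0748 0.0656] 88.87
blk 1376 [ 0.6045 -0.1992] [0.0358 0.044 ] 88.93
-0.2075 x 0.5825 0.6259 604
-0.195 x 0.5834 0.6256 182
-0.1825 x 0.5885 0.6203 20
-0.145 x 0.5807 0.6303 133
-0.1325 x 0.5806 0.6304 504
-0.12 x 0.581 0.6311 939
-0.1075 x 0.5813 0.6314 1539
-0.095 x 0.5815 0.6349 1712
-0.0825 x 0.5816 0.6315 1674
post 47 [ 0.6482 -0.1899  0.1045] [ 0.6462 -0.1919  0.1004] [ 0.6499 -0.1876  0.1085]
dog 2330 [ 0.6427 -0.0964  0.1076] [ 0.6337 -0.1066  0.1   ] [ 0.654  -0.0872  0.1101]
```

```bash
cat > bar.py <<'E'
import sys
from m3 import *
out=[]
for yy in np.arange(-.215,-.035,.005):
    q=(abs(y-yy)<.003)&(z>.034)&(z<.045)&(x>.60)&(x<.675)
    s=np.sort(x[q]+.0194*(yy+.147)*-1)
    if len(s)>20:
        g=np.diff(s); i=np.flatnonzero(g>.002); out.append((round(yy,3),len(s),s[0].round(4),s[-1].round(4),[(s[j].round(4),s[j+1].round(4)) for j in i]))
for o in out: print(*o)
q=(abs(y+.097)<.003)
for a,b in((.045,.06),(.06,.075),(.075,.09),(.09,.1)):
    m=(abs(y+.097)<.02)&(z>a)&(z<b)&(x>.615)&(x<.67)
    if m.sum()>10: print("dog",a,m.sum(),W[m].min(0).round(4),W[m].max(0).round(4))
E
for f in w4 w6; do echo $f; python3 bar.py $f.npz; done
```

```text
w4
-0.215 145 0.602 0.6602 [(np.float64(0.6098), np.float64(0.613)), (np.float64(0.6298), np.float64(0.6552))]
-0.21 145 0.6012 0.6601 [(np.float64(0.6091), np.float64(0.6133)), (np.float64(0.6289), np.float64(0.6521))]
-0.205 157 0.6014 0.6591 [(np.float64(0.6094), np.float64(0.6135)), (np.float64(0.6282), np.float64(0.6511))]
-0.2 155 0.6016 0.6589 [(np.float64(0.6096), np.float64(0.6137)), (np.float64(0.626), np.float64(0.6492))]
-0.195 168 0.601 0.6591 [(np.float64(0.6099), np.float64(0.6139)), (np.float64(0.6282), np.float64(0.6462))]
-0.19 225 0.6011 0.6591 [(np.float64(0.61), np.float64(0.6134))]
-0.185 257 0.6013 0.6593 [(np.float64(0.6082), np.float64(0.6133))]
-0.18 277 0.6007 0.6593 [(np.float64(0.6084), np.float64(0.6134))]
-0.175 284 0.6008 0.6593 [(np.float64(0.6086), np.float64(0.6137))]
-0.17 278 0.601 0.6595 [(np.float64(0.6089), np.float64(0.6139))]
-0.165 290 0.6004 0.6596 [(np.float64(0.6091), np.float64(0.6141))]
-0.16 285 0.6005 0.6596 [(np.float64(0.6091), np.float64(0.6135))]
-0.155 283 0.6008 0.6598 [(np.float64(0.6085), np.float64(0.6136))]
-0.15 301 0.6001 
[... 3203 characters left out ...]
5984 0.6672 [(np.float64(0.6089), np.float64(0.6155)), (np.float64(0.6633), np.float64(0.6667))]
-0.06 1067 0.5984 0.6617 [(np.float64(0.6089), np.float64(0.6156))]
-0.055 1047 0.5983 0.6617 [(np.float64(0.6089), np.float64(0.6157))]
-0.05 1020 0.5983 0.6617 [(np.float64(0.6089), np.float64(0.6157))]
-0.045 1028 0.5984 0.6616 [(np.float64(0.6089), np.float64(0.6155))]
-0.04 998 0.5979 0.6621 [(np.float64(0.6089), np.float64(0.6154))]
dog 0.045 120 [ 0.6321 -0.103   0.0451] [ 0.645  -0.0875  0.0599]
dog 0.06 2873 [ 0.615  -0.117   0.0601] [ 0.6459 -0.0771  0.0749]
dog 0.075 392 [ 0.6152 -0.117   0.0751] [ 0.6463 -0.0871  0.0899]
dog 0.09 346 [ 0.6331 -0.1035  0.0901] [ 0.6469 -0.0871  0.1   ]
```

The bar is back about 2.6 mm. The torque is balanced (0.04 N·m), so both dogs bear. I'll push about 2.4 mm more.

>>> play_rows([
  {"linear": [0.1,0,0.03],"turn": 0,"jaw": 255},
  {"linear": [0.2,0,0.03],"turn": 0,"jaw": 255},
  {"linear": [0.27,0,0.03],"turn": 0,"jaw": 255},
  {"linear": [0.27,0,0.03],"turn": 0,"jaw": 255},
  {"linear": [0.27,0,0.03],"turn": 0,"jaw": 255},
])

```text
time: 17.45
eef_pos: [0.6075, -0.1471, 0.0499]
eef_rot: [[0.019, 1.0, -0.003], [1.0, -0.019, 0.0], [0.0, -0.003, -1.0]]
contact_force: [-11.8, 0.7, 7.9]
opening: 0.0243
grasp_force: 60.7
```

```bash
python3 m6.py; python3 bar.py w6.npz | tail -9
```

```text
17.45 [ 0.6075 -0.1471  0.0499] [-11.82   0.75   7.92] [-0.047  2.152  0.063]
plane [-0.0097 -0.0007  0.065 ] 12542
blk 11160 [ 0.6155 -0.1097] [0.0748 0.0646] 88.89
blk 1375 [ 0.6059 -0.2002] [0.045  0.0338] 5.96
-0.2075 x 0.5847 0.6281 602
-0.195 x 0.585 0.6278 191
-0.1825 x 0.5902 0.6225 19
-0.145 x 0.5828 0.6325 131
-0.1325 x 0.5828 0.6327 492
-0.12 x 0.5833 0.6334 932
-0.1075 x 0.5835 0.6335 1541
-0.095 x 0.5836 0.6369 1708
-0.0825 x 0.5838 0.6337 1667
post 44 [ 0.6505 -0.19    0.1043] [ 0.6485 -0.1918  0.1005] [ 0.6523 -0.1876  0.1079]
dog 2326 [ 0.6449 -0.0963  0.1075] [ 0.6356 -0.1069  0.1   ] [ 0.6562 -0.087   0.11  ]
-0.06 1062 0.5983 0.6639 [(np.float64(0.6094), np.float64(0.6176))]
-0.055 1040 0.5983 0.6638 [(np.float64(0.6094), np.float64(0.6177))]
-0.05 1050 0.5983 0.6639 [(np.float64(0.6094), np.float64(0.6173))]
-0.045 1074 0.5983 0.6638 [(np.float64(0.6094), np.float64(0.6172))]
-0.04 1013 0.5984 0.664 [(np.float64(0.6094), np.float64(0.6173))]
dog 0.045 114 [ 0.6343 -0.1029  0.0452] [ 0.6472 -0.0874  0.06  ]
dog 0.06 3240 [ 0.615  -0.117   0.0602] [ 0.6478 -0.077   0.075 ]
dog 0.075 402 [ 0.6153 -0.117   0.075 ] [ 0.6487 -0.087   0.09  ]
dog 0.09 345 [ 0.6157 -0.117   0.09  ] [ 0.6488 -0.0872  0.1   ]
```

Bar is back about 4.7 mm, push is 11.8 N, and the block is flat and square. I'll hold briefly, then hand in.

>>> play_rows([
  {"linear": [0.02,0,0],"turn": 0,"jaw": 255},
  {"linear": [0.02,0,0],"turn": 0,"jaw": 255},
  {"linear": [0.02,0,0],"turn": 0,"jaw": 255},
  {"linear": [0.02,0,0],"turn": 0,"jaw": 255},
  {"linear": [0.02,0,0],"turn": 0,"jaw": 255},
  {"linear": [0.02,0,0],"turn": 0,"jaw": 255},
  {"linear": [0.02,0,0],"turn": 0,"jaw": 255},
  {"linear": [0.02,0,0],"turn": 0,"jaw": 255},
])

```text
time: 18.5
eef_pos: [0.6076, -0.1471, 0.0499]
eef_rot: [[0.019, 1.0, -0.003], [1.0, -0.019, 0.0], [0.0, -0.003, -1.0]]
contact_force: [-12.6, 0.0, 8.2]
opening: 0.0249
grasp_force: 60.8
```

```bash
python3 - <<'E'
from cell import r
s=r.read_state(); print(s["contact_force"],s["torque"],s["eef_pos"]); print(r.hand_in())
E
```

```text
[-12.60605627   0.02283559   8.21387912] [-0.03430345  2.30845493  0.01484202] [ 0.60759924 -0.14714876  0.04992611]
the job is handed in; nothing more can be done
None
```

The job is handed in, with no verdict returned: the tall dog stands seated in the bar, and the arm, gripping the tenon, holds the block flat and square against both dogs at about 12.6 N, with the bar pushed back about 5 mm.

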